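Wind a swing clamp shut with its splined key

ROBOT

A 6-joint arm with a two-finger parallel gripper is mounted at the origin on a cart in front of the work surface, level with it; the furniture and walls round the work are solid. World frame = base frame: x ahead of the robot, y to its left, z up, the work surface at z = 0. Lengths are in m, angles in rad, forces in N, time in s.
With the tool pointing down it reaches from about 0.3 to 0.775 m from the base axis. Payload 14.6 kg.
Tool frame: the origin (TCP) lies midway between the tips of the shut fingers; the grasp point (between the pads) lies 19 mm behind it (ctrl.tcp_to_grasp is the z of the grasp point in the tool frame, in m); z points along the fingers, y is the line along which they close (so a half turn about z gives the same grasp; the last joint's range is limited). The gripper opens to 94 mm and grips with 3 to 60 N. Pads are 16 mm wide; open, the fingers measure 119 mm over their backs; the gripper's body (75 mm by 177 mm) begins 78 mm behind the grasp point.
Start: joints at [-1.229, 0.3, 1.521, -0, 1.321, -0.067], TCP at [0.219, -0.505, 0.205] pointing down, gripper open.
Joint ranges: [-3.03, 3.03], [-0.79, 2.21], [0.23, 2.52], [-1.04, 4.18], [0, 3.07], [-2.55, 2.55]. Speed limits (rad/s): [2.22, 2.22, 2.57, 3.14, 3.14, 3.14].

INTERFACE

Orientations are given as [roll, pitch, yaw] about the fixed x, y, z axes, in that order (R = Rz(yaw) Ry(pitch) Rx(roll)).
In Python, from station import monitor, camera, ctrl gives the robot as it stands.
- The arm moves only by the tool apply_moves, never from a script. Its argument "plan" is one flat list of numbers, 4 for each row, row after row: the shift along the tool's x, y, z in mm, then the turn about the tool's z in rad. In form: [dx, dy, dz, spin, dx, dy, dz, spin, ...]. A call has 1 to 20 rows; each row shifts and turns the commanded pose from where the row before left it, along the tool's axes as they then stand; what a row does not reach is not made up. A row lasts 1/10 s, in which the tool goes at most 50 mm and 8.59 degrees, less where a joint would pass 70% of its speed; a pose out of reach is approached as far as the arm can. A call is refused whole if a number of a shift passes 50 or a number of a turn 0.15, either way. A call with a gripper value outside its range is refused whole. "hand" is the gripper command: -1 is shut, 1 is fully open, values between are in proportion, set as the call begins (left out, the last holds). The fingers move at their own pace and stop on an object; "squeeze" is the grip in N (left out, the last holds). Time passes only in rows, so rows that do not move let the fingers close. It gives the time, the measured TCP pose, the force, the opening and the grip force at its end, in the units of the state.
- monitor.get_obs(): the state, without advancing time (a new reading comes with each control period).
- camera(name): name is "scene" or "top" or "wrist"; returns a dict with "image" (384x512x3 uint8, red, green, blue), "range_z" (384x512 float32, m along the optical axis (not along the pixel's ray), 0 where there is no reading), "mtx" (3x3 intrinsics, pixels), "distortion" ([k1, k2, p1, p2, k3] as OpenCV has them; the pictures are not rectified), "rvec" (rotation vector, rad) and "tvec" (3), from world to camera coordinates, as OpenCV has them. Camera axes: x right, y down, z forward; pixel columns grow to the right and rows downward; lengths in m; the calibration is good to about 2 mm. A picture is of the moment at which its call begins.
- ctrl.hand_in(): hands the job in; it is judged then, once.
The state is a dict: "time_s": time; "qpos": joint angles; "joint_vel": joint speeds; "tau": joint torques, N m; "ee_pos": TCP position; "eef_rot": TCP orientation; "force": force on the tool from outside, world axes, zero at the start; "moment": the same for the moment, N m; "grip_width": finger opening in m; "grip_force": force on a finger pad.
Only numpy, scipy, OpenCV 4.12 (cv2) and the standard library are available. Lean on these libraries where they do the work, as an engineer would, in place of code of your own. Each camera call takes 0.05 s, during which the arm holds its last target. There are 200 camera calls.

TASK

Pick up the splined T-key, turn it until its teeth fit the toothed socket on the sloping plate of the clamping fixture, and push it fully home. Then turn it clockwise until the socket's clamp arm, now swung open, comes up against the stop pin over the bearing. Leave the key fully home in the socket and let go.

Things in the scene. Friction and masses are not known exactly. Their poses are not given: they have to be found in the camera images.
- key: Loose steel T-key, 79 mm tall, about 0.18 kg, standing upright on the table. Origin: centre of its flat foot; z up to the grip, x along the grip bar. Heights above the foot: round nose 35 mm across (tapering to 28 mm at the foot), 0-10 mm; gear 10-21 mm; collar 66 mm across, 21-27 mm; shank 14 mm across, to 57 mm; bar 57-79 mm.
- key_gear (a point): Centre of the key's gear, 15.5 mm above the foot, axes as the key's. Six straight teeth, one at each end of the x axis and then every 60 degrees; each 8.5 mm wide and 11 mm deep along the axis; 57 mm across the tips, core 35 mm across.
- key_bar (a point): Centre of the key's grey grip bar, 68 mm above the foot, axes as the key's. Bar 90 mm long (x), 16 mm wide (y), 22 mm high (z): grip it across its width.
- socket_mouth (a point): Centre of the open top of the dark round socket on the sloping plate, about 0.1 m up; turns with the socket. z: socket axis, out of the mouth, 25 degrees from vertical, leaning roughly towards the robot. x: along the clamp arm, outward. Socket 76 mm across, bore 62 mm, six inward teeth 7.5 mm wide at 30, 90, 150.. degrees from x, from the mouth to 12 mm deep, 41 mm free between tips.
- socket_floor (a point): Floor of the socket, 22 mm below the mouth. Teeth mesh, with some 7 degrees of play either way, when the key's x lies at any multiple of 60 degrees from the socket's x and the axes agree. Key's foot 10 mm below the mouth: teeth rest on teeth; 21 mm below: fully home, collar on the rim, foot just off the floor.
- clamp_tip (a point): Top of the rounded tip of the clamp arm fixed to the socket, 79 mm from the socket's axis and 5 mm below the level of the mouth; arm 16 mm wide, 9 mm thick. It swings just above the plate, whose surface lies 26 mm below the mouth, to a steel pin (the stop) beside a small bearing in its nest.
- clamp (a joint): Angle of socket and clamp arm about the socket axis: 0 with the arm pointing straight up the slope, growing clockwise as seen looking down into the socket; 1.2 rad with the arm at the stop pin, a hard stop. Stiff (0.15 N m of friction): stays where it is left; starts between 0 and 0.4.
Mind the look-alikes: they are no part of the job. There is more than one size of the key; the job needs the smaller.

How it is judged:
By the outcome, as a careful person would: the job done as asked, in the order asked, and still so for the second after the job is handed in, with the robot touching nothing.
It also fails if it takes over 45 s, if anything falls off the work surface, if the arm or the gripper's body presses on something with over 40 N, if the wrist force passes 120 N, or if a joint passes its speed limit or range.

## Working session

There is one attempt and no reset: what is moved stays moved. The work goes in short steps, Python scripts to look and compute and a tool call to move; the robot and the scene stay as the last step left them, time stands still between calls to the robot, and variables do not carry over. Pictures are saved under pics/ and viewed, at most 10 in all, crops included, and the job is handed in when it is done.

Besides the shell and the picture viewer there is one more tool, called after ">>>" as name(argument=value, ...) on one line, values as JSON. apply_moves: Moves the arm, as the interface text tells. Its arguments: {"type":"object","properties":{"plan":{"type":"array","items":{"type":"number"}},"hand":{"type":"number"},"squeeze":{"type":"number"}},"required":["plan"]}

```bash
mkdir -p pics; cat > h.py <<'E'
import numpy as np, cv2
from station import monitor, camera, ctrl
from scipy.spatial.transform import Rotation as Ro
def cloud(c):
    h,w=c["range_z"].shape
    u,v=np.meshgrid(np.arange(w),np.arange(h))
    n=cv2.undistortPoints(np.stack([u,v],-1).reshape(-1,1,2).astype(float),c["mtx"],c["distortion"]).reshape(h,w,2)
    z=c["range_z"][...,None]
    p=np.concatenate([n*z,z],-1)
    R=cv2.Rodrigues(np.array(c["rvec"],float))[0]
    W=(p-np.array(c["tvec"]).reshape(3))@R
    W[c["range_z"]==0]=np.nan
    return W
def save(img,n,s=1):
    cv2.imwrite("pics/"+n,cv2.resize(img[...,::-1],None,fx=s,fy=s,interpolation=cv2.INTER_CUBIC))
E
python3 - <<'E'
from h import *
import pickle
d={n:camera(n) for n in("scene","top","wrist")}
pickle.dump(d,open("d0.pkl","wb"))
a=np.hstack([d["scene"]["image"],d["top"]["image"]]); save(a,"a.png",0.78)
save(d["top"]["image"],"top.png",1.5); save(d["scene"]["image"],"scene.png",1.5)
print(monitor.get_obs(),ctrl.tcp_to_grasp)
E
```

```text
{'time_s': 0.15, 'qpos': array([-1.22858439e+00,  3.00343030e-01,  1.52139550e+00,  4.81853595e-06,
        1.32068107e+00, -6.65750938e-02]), 'joint_vel': array([-0.00101429, -0.00121963, -0.00186507, -0.00212475, -0.00056244,
       -0.00063862]), 'tau': array([ 9.54203824e-04, -5.31960583e+01, -3.52819455e+01,  7.08809076e-02,
        2.36492202e-02, -6.64862068e-05]), 'ee_pos': array([ 0.21857435, -0.5045093 ,  0.20503509]), 'eef_rot': array([-3.14076785e+00, -5.96709326e-05,  4.08785814e-01]), 'force': array([-0.09192751, -0.3698103 , -0.8449198 ]), 'moment': array([ 0.00181207, -0.0035171 , -0.04360994]), 'grip_force': 0.0, 'grip_width': 0.0942175493629084} -0.0188
```

View pics/top.png

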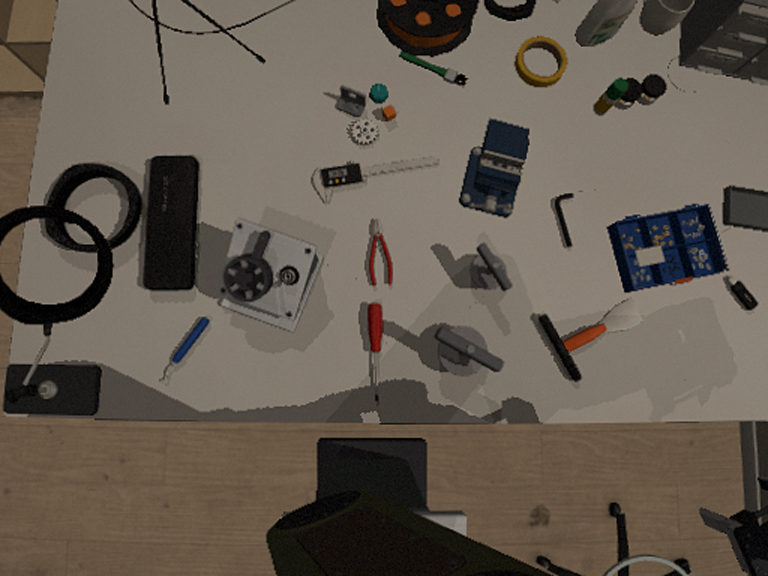

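View pics/scene.png

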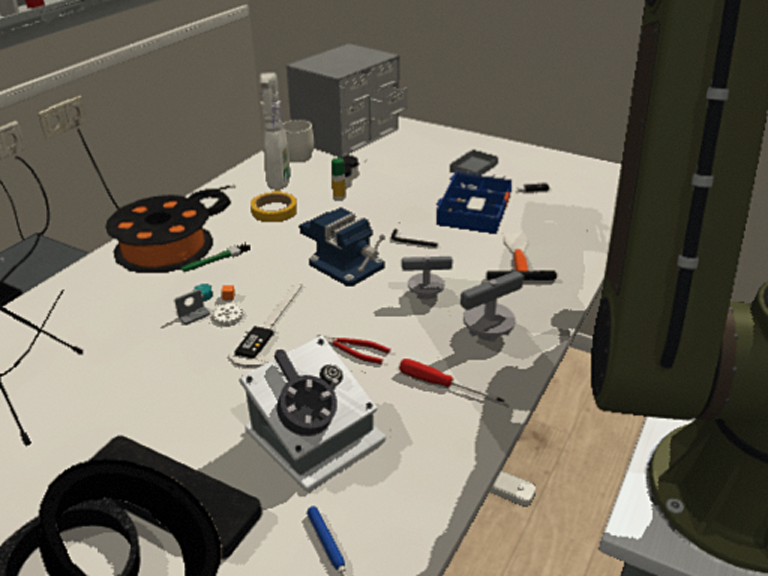

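Two T-keys show in the top view: the small one with its bar at (493,267) in the 1.5x picture and the large one at (469,348). The fixture's socket is at (247,277), its clamp arm points up to (260,243), and the bearing is at (289,275). The blue vise at (497,170) and the black-handled squeegee at (560,347) are unrelated. I choose the key at (493,267) and will check its size.

```bash
cat > m.py <<'E'
from h import *
import pickle
d=pickle.load(open("d0.pkl","rb"))
for n in("top","scene"):
    W=cloud(d[n]); z=W[...,2]
    print(n,d[n]["mtx"][0,0],"cam",(-cv2.Rodrigues(d[n]["rvec"])[0].T@np.array(d[n]["tvec"]).reshape(3)))
    if n=="top":
        boxes={"small":(310,155,345,200),"big":(285,210,340,252)}
    else: boxes={"small":(262,165,308,200),"big":(300,178,352,210)}
    for k,(a,b,c,e) in boxes.items():
        s=W[b:e,a:c].reshape(-1,3); zz=s[:,2]; zt=np.nanpercentile(zz,97)
        s=s[zz>zt-0.006]
        r=cv2.minAreaRect((s[:,:2]*1000).astype(np.float32))
        print(k,"top z",zt,len(s),"rect",r)
        col=W[b:e,a:c].reshape(-1,3); m=(col[:,2]>0.015)&(col[:,2]<0.05)
        print("  collar z",np.nanmedian(col[m,2]),m.sum())
    # plate
    bx=(150,145,215,220) if n=="top" else (165,225,250,320)
    a,b,c,e=bx; im=d[n]["image"][b:e,a:c].astype(int); s=W[b:e,a:c]
    g=(im.min(-1)>110)&(s[...,2]>0.04)
    P=s[g]
    for _ in range(6):
        c0=P.mean(0); nn=np.linalg.svd(P-c0)[2][2]; nn*=np.sign(nn[2]); r=(P-c0)@nn; P=P[abs(r)<max(0.003,1.5*r.std())]
    print("plate",c0,nn,len(P),r.std(),"tilt",np.degrees(np.arccos(nn[2])))
    h=(s-c0)@nn
    q=s[(h>0.019)&(h<0.04)]; print("rim pts",len(q),"h",np.percentile((q-c0)@nn,[10,50,90]))
    up=np.array([0,0,1])-nn*nn[2]; up/=np.linalg.norm(up); left=np.cross(nn,up)
    uv=np.c_[(q-c0)@up,(q-c0)@left]*1000
    print("circ",cv2.minEnclosingCircle(uv.astype(np.float32)))
    np.savez("pl_%s.npz"%n,c0=c0,nn=nn,up=up,left=left)
t=d["top"]["image"]; s=d["scene"]["image"]
A=cv2.resize(t[145:255,140:350],None,fx=3.8,fy=3.8,interpolation=cv2.INTER_CUBIC)
save(A,"crop.png")
E
python3 m.py
```

```text
top 349.5407882269186 cam [0.3991451 0.0124701 0.939421 ]
small top z 0.0793130171654017 218 rect ((574.111083984375, -199.1529541015625), (89.48651123046875, 17.128814697265625), 32.580482482910156)
  collar z 0.02654199445214327 294
big top z 0.10492550744788329 414 rect ((431.787841796875, -149.45303344726562), (119.4756088256836, 20.991804122924805), 61.22801971435547)
  collar z 0.03516906690769352 565
plate [0.57196291 0.15581937 0.09196635] [-0.39666376  0.13264865  0.90832934] 744 0.001256496228312748 tilt 24.72450935683022
rim pts 480 h [0.02046795 0.0245356  0.02665154]
circ ((-18.85872459411621, 39.085845947265625), 61.42731857299805)
scene 473.1772781461047 cam [0.12448457 0.75405018 0.74624176]
small top z 0.0788819298707393 157 rect ((539.99560546875, -139.39013671875), (87.60768127441406, 148.9027862548828), 30.147363662719727)
  collar z 0.026850314674302413 302
big top z 0.10461054712746364 267 rect ((431.436279296875, -145.66033935546875), (118.82025146484375, 22.034381866455078), 60.40587615966797)
  collar z 0.03448347079137721 215
plate [0.56084599 0.18511085 0.08313892] [-0.40067392  0.14298837  0.90499433] 2071 0.0012974233704688139 tilt 25.177481038671917
rim pts 762 h [0.02050735 0.02489717 0.02730692]
circ ((3.2371599674224854, 22.44234848022461), 62.197818756103516)
```

View pics/crop.png

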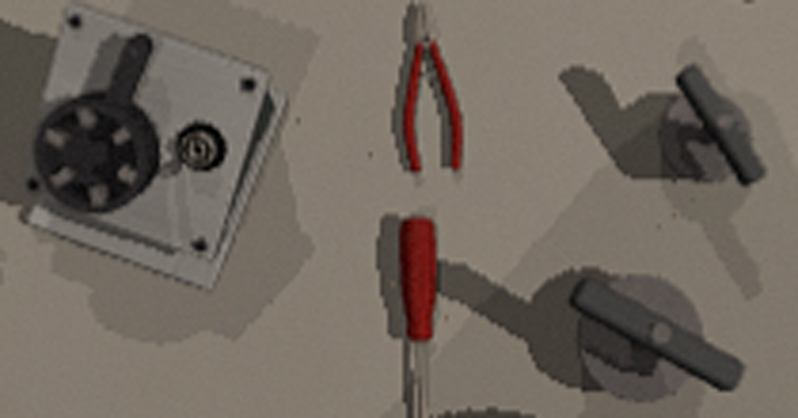

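The crop confirms the choice: the smaller key has its bar 79 mm up and 89 mm long, against 105 mm up and 119 mm long for the larger one. Next come the socket centre and arm angle.

```bash
cat > m2.py <<'E'
from h import *
import pickle
d=pickle.load(open("d0.pkl","rb"))
for n in("top","scene"):
    W=cloud(d[n]); p=np.load("pl_%s.npz"%n); c0,nn,up,left=[p[k] for k in("c0","nn","up","left")]
    a,b,c,e=(140,140,220,225) if n=="top" else (155,215,260,330)
    s=W[b:e,a:c].reshape(-1,3); s=s[~np.isnan(s[:,0])]
    h=(s-c0)@nn; uv=np.c_[(s-c0)@up,(s-c0)@left]*1000
    q=uv[(h>0.0235)&(h<0.029)]
    cen=np.median(q,0)
    for _ in range(8):
        r=np.hypot(*(q-cen).T); k=q[(r<41)&(r>24)]
        o=k[np.hypot(*(k-cen).T)>34]
        cen=cv2.minEnclosingCircle(k.astype(np.float32)); rad=cen[1]; cen=np.array(cen[0])
    M=c0+(up*cen[0]+left*cen[1])/1000+nn*0.026
    arm=uv[(h>0.014)&(h<0.027)&(np.hypot(*(uv-cen).T)>44)&(np.hypot(*(uv-cen).T)<85)]-cen
    arm=arm[arm[:,0]>0]
    ang=np.arctan2(-arm[:,1],arm[:,0]); 
    print(n,"mouth",M,"rad",rad,"rimh",np.median(h[(h>0.0235)&(h<0.029)]),"arm n",len(arm),"clamp deg",np.degrees([np.median(ang),ang.mean(),ang.std()]),"rmax",np.hypot(*arm.T).max(), "up",up)
    # arm centre line fit
    l=cv2.fitLine(arm.astype(np.float32),cv2.DIST_HUBER,0,.01,.01).ravel(); print("line",np.degrees(np.arctan2(-l[1]*np.sign(l[0]),abs(l[0]))), l[2:])
E
python3 m2.py
```

```text
top mouth [0.54060843 0.21497313 0.09825939] rad 38.55730056762695 rimh 0.025352521888832052 arm n 127 clamp deg [ 9.04666794 15.52602614 22.77799831] rmax 84.94903683870291 up [ 0.86143802 -0.28807419  0.41825567]
line -32.2426 [ 55.423172 -15.84691 ]
scene mouth [0.54178846 0.21663695 0.09844982] rad 39.6063117980957 rimh 0.025937620631120286 arm n 172 clamp deg [ 7.03411741 15.24377004 25.4681867 ] rmax 84.68596814337316 up [ 0.85234481 -0.30417602  0.42542363]
line -32.880398 [ 52.34468  -15.128393]
```

>>> apply_moves(plan=[29.8,-9.3,0,0,29.8,-9.3,0,0,29.8,-9.3,0,0,29.8,-9.3,0,0,29.8,-9.3,0,0,29.8,-9.3,0,0,29.8,-9.3,0,0,29.8,-9.3,0,0,29.8,-9.3,0,0,29.8,-9.3,0,0,29.8,-9.3,0,0,29.8,-9.3,0,0,29.8,-9.3,0,0,29.8,-9.3,0,0,30,-9,0,0,0,0,20,-0.08,0,0,20,-0.08,0,0,0,0], hand=1, squeeze=50)

```text
time_s: 1.95
ee_pos: [0.5726, -0.1985, 0.1625]
eef_rot: [-3.137, 0.003, 0.57]
force: [-0.4, -0.3, 0.0]
grip_width: 0.0944
grip_force: 0.0
```

```bash
cat > w.py <<'E'
from h import *
c=camera("wrist"); W=cloud(c); s=W.reshape(-1,3); o=monitor.get_obs()
R=Ro.from_euler("xyz",o["eef_rot"]).as_matrix()
k=s[(s[:,2]>0.072)&(s[:,2]<0.086)&(np.hypot(s[:,0]-0.574,s[:,1]+0.199)<0.06)]
r=cv2.minAreaRect((k[:,:2]*1000).astype(np.float32)); print(len(k),r,o["ee_pos"],o["eef_rot"],o["qpos"])
t=np.array([r[0][0]/1000,r[0][1]/1000,0.068-ctrl.tcp_to_grasp*0-0.0188]); print("delta tool mm",R.T@(t-o["ee_pos"])*1000)
save(c["image"],"w0.png")
E
python3 w.py
```

```text
1441 ((574.598876953125, -198.7313995361328), (89.09085845947266, 15.500173568725586), 32.35051727294922) [ 0.57316898 -0.19894615  0.16451145] [-3.13952113e+00  1.44243383e-03  5.67212724e-01] [-3.94450293e-01  4.60996229e-01  1.39696388e+00  2.32893739e-06
  1.28615679e+00  6.09134148e-01]
delta tool mm [  1.48768497   0.82600596 115.30795654]
```

>>> apply_moves(plan=[1.5,0.8,20,0,0,0,20,0,0,0,20,0,0,0,20,0,0,0,20,0,0,0,14,0,0,0,0,0,0,0,0,0])

```text
time_s: 2.8
ee_pos: [0.5758, -0.1993, 0.0525]
eef_rot: [3.141, -0.001, 0.568]
force: [-0.3, -0.6, 0.4]
grip_width: 0.0941
grip_force: 0.0
```

>>> apply_moves(plan=[0,0,0,0,0,0,0,0,0,0,0,0,0,0,0,0,0,0,0,0,0,0,0,0,0,0,0,0,0,0,0,0], hand=-1, squeeze=50)

```text
time_s: 3.6
ee_pos: [0.5753, -0.199, 0.0514]
eef_rot: [-3.142, 0.0, 0.569]
force: [-0.0, -0.2, 0.6]
grip_width: 0.0335
grip_force: 0.0
```

>>> apply_moves(plan=[0,0,0,0,0,0,0,0,0,0,0,0,0,0,0,0,0,0,0,0,0,0,-10,0,0,0,-20,0,0,0,-30,0,0,0,-30,0,0,0,-30,0,0,0,-30,0,0,0,-30,0,0,0,-20,0,0,0,0,0])

```text
time_s: 5.0
ee_pos: [0.576, -0.1993, 0.255]
eef_rot: [3.137, -0.003, 0.569]
force: [-0.8, 1.3, -1.5]
grip_width: 0.0156
grip_force: 50.0
```

```bash
python3 - <<'E'
from h import *
import pickle
d={n:camera(n) for n in("scene","wrist")}
pickle.dump(d,open("d1.pkl","wb"))
save(np.hstack([d["scene"]["image"][20:300,180:400],d["wrist"]["image"][:280]]),"b.png",1.05)
print(monitor.get_obs()["qpos"],monitor.get_obs()["ee_pos"])
E
```

```text
[-3.93239180e-01  4.05099686e-01  1.27504125e+00 -2.70035949e-07
  1.46178611e+00  6.08766740e-01] [ 0.57511432 -0.1989598   0.25094158]
```

View pics/b.png

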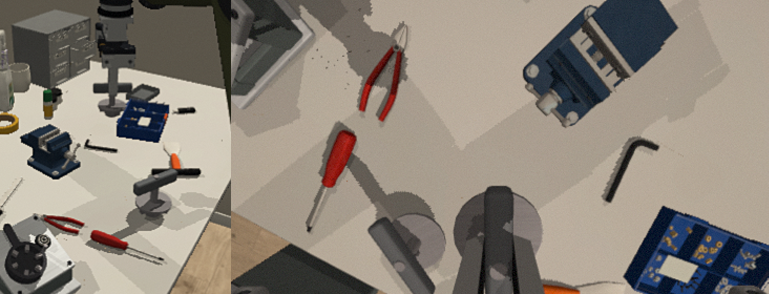

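The key is gripped at the bar and lifted clear (bar at (497,240), with the large key beside it at (410,260)). The moves have no tilt, so I'll see what the arm does at the edge of its reach.

>>> apply_moves(plan=[15,14,0,0,15,14,0,0,15,14,0,0,15,14,0,0,15,14,0,0,15,14,0,0,15,14,0,0,15,14,0,0,15,14,0,0,15,14,0,0,15,14,0,0,0,0,0,0])

```text
time_s: 6.3
ee_pos: [0.7804, -0.2345, 0.2413]
eef_rot: [3.134, -0.007, 0.569]
force: [-0.8, -0.5, -0.9]
grip_width: 0.0156
grip_force: 50.0
```

```bash
python3 - <<'E'
from h import *
o=monitor.get_obs(); print(o["qpos"],o["ee_pos"],o["eef_rot"],o["joint_vel"])
E
```

```text
[-3.37063410e-01  1.05769383e+00  2.37452533e-01  6.56144284e-04
  1.83628033e+00  6.64770668e-01] [ 0.78041673 -0.23452246  0.24125263] [ 3.13398077 -0.00676807  0.56916338] [-0.00519638 -0.08141461 -0.0632525  -0.00215949  0.01863311 -0.00453893]
```

>>> apply_moves(plan=[15,14,0,0,15,14,0,0,15,14,0,0,15,14,0,0])

```text
time_s: 6.7
ee_pos: [0.8013, -0.2319, 0.2263]
eef_rot: [3.095, -0.04, 0.57]
force: [0.1, -0.8, -1.7]
grip_width: 0.0157
grip_force: 50.0
```

```bash
python3 - <<'E'
from h import *
o=monitor.get_obs(); print(o["qpos"],o["ee_pos"],o["eef_rot"],o["joint_vel"])
print(Ro.from_euler("xyz",o["eef_rot"]).as_matrix()[:,2])
E
```

```text
[-0.32639459  1.07809244  0.23479286  0.00234286  1.76776681  0.67616665] [ 0.80129447 -0.23194284  0.22631155] [ 3.09545405 -0.0398913   0.56968416] [ 0.02523153  0.06396727  0.00173651  0.00323019 -0.16718669  0.02793344]
[ 0.05842344 -0.0173508  -0.9981411 ]
```

>>> apply_moves(plan=[19,24,0,0,19,24,0,0,19,24,0,0,19,24,0,0,19,24,0,0,19,24,0,0])

```text
time_s: 7.3
ee_pos: [0.835, -0.2508, 0.1984]
eef_rot: [3.017, -0.108, 0.575]
force: [0.1, -0.1, -2.0]
grip_width: 0.0155
grip_force: 50.0
```

```bash
cat > o.py <<'E'
from h import *
o=monitor.get_obs(); print(o["qpos"],o["ee_pos"],o["eef_rot"])
z=Ro.from_euler("xyz",o["eef_rot"]).as_matrix()[:,2]; print(z,"tilt",np.degrees(np.arccos(-z[2])),"az",np.degrees(np.arctan2(z[1],z[0])))
E
python3 o.py
```

```text
[-0.33627938  1.11544917  0.23559635  0.00795846  1.62598106  0.66695125] [ 0.83496941 -0.25081893  0.19841444] [ 3.01663086 -0.10765211  0.57540146]
[ 0.15726389 -0.04655481 -0.98645868] tilt 9.439728515732916 az -16.490328780954634
```

>>> apply_moves(plan=[21,34,-12,0,21,34,-12,0,21,34,-12,0,21,34,-12,0,21,34,-12,0])

```text
time_s: 7.8
ee_pos: [0.8442, -0.2833, 0.2473]
eef_rot: [2.921, -0.184, 0.589]
force: [0.5, -0.1, -1.8]
grip_width: 0.0155
grip_force: 50.0
```

```bash
python3 o.py; python3 - <<'E'
from h import *
import pickle
W=cloud(pickle.load(open("d0.pkl","rb"))["top"]).reshape(-1,3)
k=W[(W[:,0]>.7)&(W[:,0]<1.05)&(W[:,1]<-.1)&(W[:,1]>-.4)]
for x in np.arange(.7,1.05,.05):
    q=k[(k[:,0]>x)&(k[:,0]<x+.05)]; print(round(x,2),len(q),q[:,2].max() if len(q) else None)
E
```

```text
[-0.37106818  1.06492864  0.23542028  0.02048456  1.5555722   0.63409266] [ 0.84422583 -0.28326149  0.24728293] [ 2.92078445 -0.18388696  0.58871107]
[ 0.26999687 -0.08307731 -0.95927048] tilt 16.408824590606496 az -17.10299112403036
0.7 1931 0.09825171219278002
0.75 1815 0.09697625336794284
0.8 1443 0.0944729488841592
0.85 1370 0.004782557522351488
0.9 1558 0.01761334798764831
0.95 1535 0.027044404015396158
1.0 1734 0.06995091725983645
1.05 0 None
```

>>> apply_moves(plan=[22,34,-10,0,22,34,-10,0,22,34,-10,0,22,34,-10,0,22,34,-10,0])

```text
time_s: 8.3
ee_pos: [0.8525, -0.3058, 0.2985]
eef_rot: [2.822, -0.255, 0.609]
force: [-0.0, -0.4, -1.9]
grip_width: 0.0157
grip_force: 50.0
```

```bash
python3 o.py
```

```text
[-0.39484813  1.01494243  0.23562535  0.03365535  1.4862764   0.61213708] [ 0.85246033 -0.3057674   0.2984588 ] [ 2.82212366 -0.2551498   0.6091762 ]
[ 0.37622112 -0.12046015 -0.91866589] tilt 23.26818261949181 az -17.754258187019467
```

>>> apply_moves(plan=[14,38,-8,0,0,0,0,0,0,0,0,0])

```text
time_s: 8.6
ee_pos: [0.8504, -0.318, 0.3074]
eef_rot: [2.804, -0.267, 0.613]
force: [0.5, 0.5, -1.8]
grip_width: 0.0155
grip_force: 50.0
```

```bash
python3 o.py
```

```text
[-0.41010478  1.00642117  0.23588589  0.04030542  1.47434051  0.5985506 ] [ 0.85042497 -0.317982    0.30739787] [ 2.80448326 -0.26691809  0.61259946]
[ 0.39383666 -0.12748912 -0.91029622] tilt 24.453680911809677 az -17.937319741070727
```

```bash
cat > g.py <<'E'
from h import *
import sys
M=np.array([0.5412,0.2158,0.0984]); n=np.array([-0.399,0.138,0.906]); n/=np.linalg.norm(n)
def rel(H,off=np.zeros(3)):
    o=monitor.get_obs(); R=Ro.from_euler("xyz",o["eef_rot"]).as_matrix()
    up=np.array([0,0,1])-n*n[2]; up/=np.linalg.norm(up); left=np.cross(n,up)
    x=R[:,0]; cw=np.degrees(np.arctan2(-(x@left),x@up))
    T=M-R[:,2]*(H+0.051)+off
    print("tool x clockwise of upslope deg",cw,"delta tool mm",R.T@(T-o["ee_pos"])*1000,"q",o["qpos"].round(3),"axis err deg",np.degrees(np.arccos(-R[:,2]@n)),"t",o["time_s"],"F",o["force"].round(1),"ee",o["ee_pos"])
if __name__=="__main__": rel(float(sys.argv[1]))
E
python3 g.py 0.15
```

```text
tool x clockwise of upslope deg -51.45571128915233 delta tool mm [  -3.10664354 -651.31681416 -200.58555957] q [-0.41   1.006  0.236  0.04   1.474  0.599] axis err deg 0.7143805840495565 t 8.6 F [ 0.5  0.5 -1.8] ee [ 0.85042497 -0.317982    0.30739787]
```

>>> apply_moves(plan=[0,-20,-20,0,0,-35,-12,0,0,-37,-11,0,0,-37,-11,0,0,-37,-11,0,0,-37,-11,0,0,-37,-11,0,0,-37,-11,0,0,-37,-11,0,0,-37,-11,0,0,-37,-11,0,0,-37,-11,0,0,-37,-11,0,0,-37,-11,0,0,-37,-11,0,-1,-37,-11,0,-1,-37,-10,0,-1,-37,-5,0,0,-4,0,0,0,0,0,0])

```text
time_s: 10.6
ee_pos: [0.4652, 0.2379, 0.2817]
eef_rot: [2.804, -0.266, 0.615]
force: [-0.4, -0.1, -1.6]
grip_width: 0.0156
grip_force: 50.0
```

```bash
python3 g.py 0.15; python3 o.py
```

```text
tool x clockwise of upslope deg -51.60853389010132 delta tool mm [-0.66251654 -4.40549208 -1.42123688] q [ 0.568  0.035  1.708 -0.358  1.142  1.677] axis err deg 0.7443353754988208 t 10.6 F [-0.4 -0.1 -1.6] ee [0.46521116 0.23788309 0.28167456]
[ 0.56791322  0.03517219  1.7080699  -0.35821274  1.1417182   1.67706129] [0.46521116 0.23788309 0.28167456] [ 2.80427689 -0.26629472  0.61530694]
[ 0.39381471 -0.12691931 -0.91038534] tilt 24.441343215976367 az -17.863186499032498
```

>>> apply_moves(plan=[-1,-4,0,-0.131,0,0,0,-0.131,0,0,0,-0.131,0,0,0,-0.131,0,0,0,-0.131,0,0,0,-0.131,0,0,0,-0.131,0,0,0,-0.131,0,0,0,0,0,0,0,0])

```text
time_s: 11.6
ee_pos: [0.4635, 0.2392, 0.2806]
eef_rot: [2.738, 0.144, 1.581]
force: [1.2, -0.9, -1.2]
grip_width: 0.0155
grip_force: 50.0
```

```bash
python3 g.py 0.15; python3 - <<'E'
from h import *
import pickle
d={n:camera(n) for n in("scene","top","wrist")}
pickle.dump(d,open("d2.pkl","wb"))
s=cv2.resize(d["scene"]["image"][190:330,140:280],(384,384),interpolation=cv2.INTER_CUBIC)
save(np.hstack([s,d["wrist"]["image"]]),"c.png",0.88)
E
```

```text
tool x clockwise of upslope deg -111.24965510946426 delta tool mm [ 2.15603393 -0.91571018 -1.55099811] q [ 0.573  0.035  1.711 -0.361  1.141  0.643] axis err deg 0.6892829189660342 t 11.6 F [ 1.2 -0.9 -1.2] ee [0.46345646 0.23921644 0.28058947]
```

View pics/c.png

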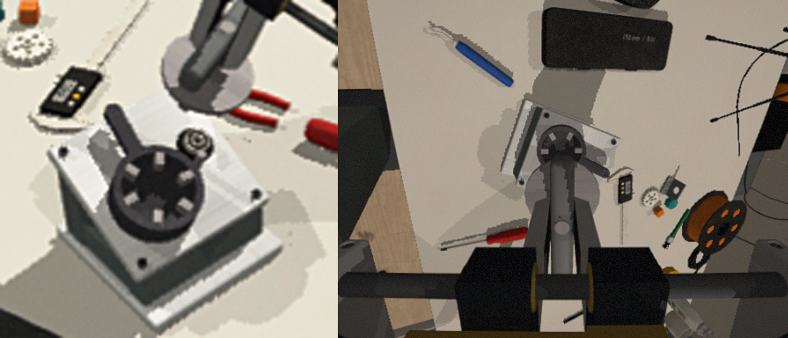

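The scene crop shows the socket with six pale tooth tops (around (157,190)), the arm pointing up to (112,112), and the key hanging clear. Next I measure the tooth tops by ray casting and the held key's collar.

```bash
cat > t.py <<'E'
from h import *
import pickle
from g import M,n
up=np.array([0,0,1])-n*n[2]; up/=np.linalg.norm(up); left=np.cross(n,up)
def rays(c,uv):
    x=cv2.undistortPoints(np.array(uv,float).reshape(-1,1,2),c["mtx"],c["distortion"]).reshape(-1,2)
    R=cv2.Rodrigues(np.array(c["rvec"],float))[0]; C=-R.T@np.array(c["tvec"]).reshape(3)
    return C,np.c_[x,np.ones(len(x))]@R
def teeth(c,name):
    g=c["image"].astype(int).mean(-1); h,w=g.shape
    u,v=np.meshgrid(np.arange(w),np.arange(h)); C,D=rays(c,np.stack([u,v],-1).reshape(-1,2))
    P=C+D*(((M-C)@n)/(D@n))[:,None]
    a=((P-M)@up*1000).reshape(h,w); b=(-(P-M)@left*1000).reshape(h,w)
    r=np.hypot(a,b); reg=(r<35)
    th=np.percentile(g[reg],50); mask=(reg&(g>th+25)).astype(np.uint8)
    k,l,st,ce=cv2.connectedComponentsWithStats(mask)
    pts=[]
    for i in range(1,k):
        if st[i,4]>=(8 if name!="wrist" else 20): pts.append((a[l==i].mean(),b[l==i].mean(),st[i,4]))
    pts=np.array(pts); print(name,th); 
    for p in pts: print("   r %.1f ang %.1f n %d"%(np.hypot(p[0],p[1]),np.degrees(np.arctan2(p[1],p[0])),p[2]))
    if len(pts)>=5:
        A=np.c_[2*pts[:,:2],np.ones(len(pts))]; s=np.linalg.lstsq(A,(pts[:,:2]**2).sum(1),rcond=None)[0]
        q=pts[:,:2]-s[:2]; an=np.degrees(np.arctan2(q[:,1],q[:,0]))
        ph=np.degrees(np.angle(np.exp(6j*np.radians(an-30)).mean()))/6
        print("  centre cw-frame up,right mm",s[:2],"R",np.sqrt(s[2]+s[:2]@s[:2]),"phase",ph, "world",M+up*s[0]/1000-left*s[1]/1000)
if __name__=="__main__":
    d0=pickle.load(open("d0.pkl","rb")); d2=pickle.load(open("d2.pkl","rb"))
    teeth(d0["top"],"top"); teeth(d0["scene"],"scene"); teeth(d2["scene"],"scene2")
    # held key: collar
    o=monitor.get_obs(); R=Ro.from_euler("xyz",o["eef_rot"]).as_matrix()
    for nm in("scene","wrist"):
        W=cloud(d2[nm]).reshape(-1,3); L=(W-o["ee_pos"])@R*1000
        k=L[(np.hypot(L[:,0],L[:,1])<45)&(L[:,2]>10)&(L[:,2]<40)]
        print(nm,"collar pts",len(k)); 
        if len(k)>50:
            z=np.median(k[:,2]); f=k[abs(k[:,2]-z)<4]; s=np.linalg.lstsq(np.c_[f[:,:2],np.ones(len(f))],f[:,2],rcond=None)[0]
            print("z",z,"slope deg",np.degrees(s[:2]),"circle",cv2.minEnclosingCircle(f[:,:2].astype(np.float32)))
E
python3 t.py
```

```text
top 32.666666666666664
   r 25.0 ang -16.8 n 16
   r 24.2 ang -81.4 n 17
   r 26.4 ang 41.3 n 13
   r 23.6 ang -146.4 n 17
   r 27.8 ang 97.3 n 15
   r 26.6 ang 150.7 n 19
  centre cw-frame up,right mm [0.11416126 1.97319936] R 25.521635852253166 phase 7.45854750026966 world [0.54065282 0.21390136 0.09844822]
scene 47.0
   r 25.5 ang 35.4 n 20
   r 25.8 ang -24.5 n 22
   r 25.8 ang 98.1 n 22
   r 26.3 ang -83.8 n 24
   r 26.6 ang 159.0 n 24
   r 26.9 ang -143.0 n 30
  centre cw-frame up,right mm [-0.59384243 -0.36957824] R 26.124894837459426 phase 6.880154067745354 world [0.5408121  0.21632522 0.09814917]
scene2 51.333333333333336
   r 25.5 ang 35.4 n 20
   r 25.8 ang -24.5 n 22
   r 25.4 ang 98.2 n 23
   r 26.3 ang -83.8 n 24
   r 26.7 ang 159.4 n 23
   r 27.7 ang -142.7 n 34
  centre cw-frame up,right mm [-0.8168275  -0.62900956] R 26.217247832889957 phase 7.022605356142409 world [0.54070589 0.21663647 0.09805498]
scene collar pts 640
z 24.58224699758636 slope deg [ 0.83937731 -0.23565027] circle ((1.0965884923934937, -0.709144651889801), 33.226863861083984)
wrist collar pts 2162
z 24.066862777279873 slope deg [ 0.19339491 -0.25956925] circle ((-0.6798632144927979, 0.4137366712093353), 33.166770935058594)
```

```bash
sed -i 's/^M=.*; n=/M=np.array([0.5408,0.2153,0.0983]); n=/' g.py; python3 g.py 0.015
```

```text
tool x clockwise of upslope deg -111.37124207891331 delta tool mm [  1.22512465  -1.13230424 133.57270179] q [ 0.574  0.035  1.711 -0.361  1.141  0.642] axis err deg 0.6992537125383419 t 11.75 F [ 0.7 -1.1 -2.1] ee [0.46318382 0.23962195 0.28055317]
```

>>> apply_moves(plan=[1.2,-1.1,10,-0.027,0,0,20,0,0,0,25,0,0,0,25,0,0,0,25,0,0,0,18,0,0,0,10,0,0,0,0,0,0,0,0,0])

```text
time_s: 12.65
ee_pos: [0.5144, 0.2242, 0.1593]
eef_rot: [2.742, 0.156, 1.611]
force: [0.3, -0.4, -0.6]
grip_width: 0.0158
grip_force: 50.0
```

```bash
python3 g.py 0; python3 - <<'E'
from h import *
import pickle
d={n:camera(n) for n in("scene","wrist")}
pickle.dump(d,open("d3.pkl","wb"))
o=monitor.get_obs(); R=Ro.from_euler("xyz",o["eef_rot"]).as_matrix()
for nm in("scene","wrist"):
    W=cloud(d[nm]).reshape(-1,3); L=(W-o["ee_pos"])@R*1000
    k=L[(np.hypot(L[:,0],L[:,1])<45)&(L[:,2]>18)&(L[:,2]<30)]; z=np.median(k[:,2]); f=k[abs(k[:,2]-z)<4]
    print(nm,z,cv2.minEnclosingCircle(f[:,:2].astype(np.float32)))
save(cv2.resize(d["scene"]["image"][170:330,130:290],None,fx=3.5,fy=3.5,interpolation=cv2.INTER_CUBIC),"e.png")
E
```

```text
tool x clockwise of upslope deg -113.07727698118778 delta tool mm [-0.37950305 -0.12358735 16.04298933] q [ 0.489  0.225  1.789 -0.403  0.862  0.642] axis err deg 0.7079553779585377 t 12.65 F [ 0.3 -0.4 -0.6] ee [0.5144443  0.22421281 0.15929886]
scene 24.963906913455705 ((1.2482197284698486, -1.1749082803726196), 33.505584716796875)
wrist 24.164520434927176 ((-0.46567970514297485, 0.05035395920276642), 33.019474029541016)
```

View pics/e.png

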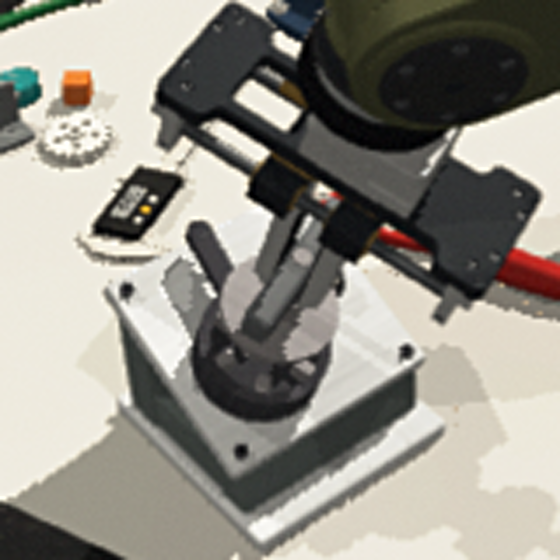

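The scene crop shows the key hovering squarely over the socket mouth (265,370), with the arm clear at (215,260). Now I go in slowly.

>>> apply_moves(plan=[-0.2,0,5,0,0,0,5,0,0,0,5,0,0,0,4,0,0,0,4,0,0,0,0,0])

```text
time_s: 13.35
ee_pos: [0.5234, 0.2207, 0.1373]
eef_rot: [2.743, 0.156, 1.611]
force: [-1.0, 1.0, -1.7]
grip_width: 0.0156
grip_force: 50.0
```

>>> apply_moves(plan=[0,0,2,0,0,0,2,0,0,0,2,0,0,0,0,0])

```text
time_s: 13.75
ee_pos: [0.5258, 0.2201, 0.1323]
eef_rot: [2.743, 0.156, 1.611]
force: [-0.1, -0.2, -1.3]
grip_width: 0.0159
grip_force: 50.0
```

```bash
python3 g.py -0.021
```

```text
tool x clockwise of upslope deg -113.07814659291965 delta tool mm [-0.07988607  0.24132316  7.42390408] q [ 0.471  0.277  1.794 -0.418  0.804  0.652] axis err deg 0.7086483052603301 t 13.75 F [-0.1 -0.2 -1.3] ee [0.52583018 0.22012687 0.13225908]
```

>>> apply_moves(plan=[0,0,2,0,0,0,2,0,0,0,2,0,0,0,0,0])

```text
time_s: 14.15
ee_pos: [0.5282, 0.2193, 0.1267]
eef_rot: [2.743, 0.156, 1.611]
force: [0.3, -0.9, -1.9]
grip_width: 0.0156
grip_force: 50.0
```

>>> apply_moves(plan=[0,0,1,0,0,0,1,0,0,0,0,0])

```text
time_s: 14.45
ee_pos: [0.5287, 0.2197, 0.1262]
eef_rot: [2.742, 0.155, 1.611]
force: [-12.4, 2.6, 11.8]
grip_width: 0.0156
grip_force: 50.0
```

```bash
python3 g.py -0.021
```

```text
tool x clockwise of upslope deg -113.06342817204633 delta tool mm [-0.49692958 -0.06834166  0.68037002] q [ 0.468  0.29   1.794 -0.422  0.79   0.655] axis err deg 0.7257874130499833 t 14.45 F [-12.4   2.6  11.8] ee [0.5287348  0.21968743 0.12616966]
```

Contact came at 20.3 mm depth, so the collar is on the rim. Now I turn clockwise (+spin about the tool axis).

>>> apply_moves(plan=[0,0,-0.5,0.05,0,0,0,0.1,0,0,0,0.1,0,0,0,0.1,0,0,0,0.1,0,0,0,0.1,0,0,0,0])

```text
time_s: 15.15
ee_pos: [0.5292, 0.2195, 0.1265]
eef_rot: [2.719, -0.07, 1.106]
force: [-3.1, 1.3, 5.6]
grip_width: 0.0156
grip_force: 50.0
```

```bash
python3 g.py -0.021; python3 -c "
from h import *; print(monitor.get_obs()['moment'])"
```

```text
tool x clockwise of upslope deg -81.43901908948028 delta tool mm [-0.50619243 -0.38281571  0.77083537] q [ 0.467  0.29   1.793 -0.423  0.79   1.207] axis err deg 0.7040240316121458 t 15.15 F [-3.1  1.3  5.6] ee [0.52916223 0.219486   0.1264831 ]
[-0.03754324  0.32035378 -0.1239031 ]
```

>>> apply_moves(plan=[0,0,0,0.1,0,0,0,0.1,0,0,0,0.1,0,0,0,0.1,0,0,0,0.08,0,0,0,0])

```text
time_s: 15.75
ee_pos: [0.5292, 0.2193, 0.1264]
eef_rot: [2.792, -0.253, 0.657]
force: [-2.4, -0.4, 6.7]
grip_width: 0.0153
grip_force: 50.0
```

>>> apply_moves(plan=[0,0,0,0.03,0,0,0,0.03,0,0,0,0])

```text
time_s: 16.05
ee_pos: [0.5292, 0.2193, 0.1264]
eef_rot: [2.807, -0.273, 0.601]
force: [-3.2, 0.1, 5.8]
grip_width: 0.0157
grip_force: 50.0
```

```bash
cat > s.py <<'E'
from h import *
from g import rel,n
rel(-0.021); o=monitor.get_obs(); print("M",o["moment"].round(3),"about n",o["moment"]@n)
c=camera("scene"); import pickle; pickle.dump(c,open("d4.pkl","wb"))
save(cv2.resize(c["image"][190:310,140:280],None,fx=4,fy=4,interpolation=cv2.INTER_CUBIC),"f.png")
E
python3 s.py
```

```text
tool x clockwise of upslope deg -50.72723343470022 delta tool mm [-0.54412495 -0.21460702  0.69344811] q [ 0.467  0.29   1.794 -0.423  0.79   1.743] axis err deg 0.6870709499121931 t 16.05 F [-3.2  0.1  5.8] ee [0.529192   0.21931982 0.12643406]
M [-0.422  0.122 -0.143] about n 0.05522364196967683
```

View pics/f.png

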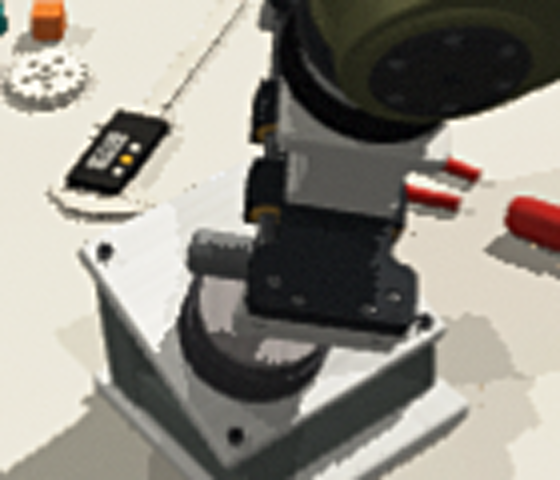

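The picture shows the clamp arm gone from its old place, now hidden behind the gripper, so it is turning. I continue to the stop.

>>> apply_moves(plan=[0,0,0,0.04,0,0,0,0.03,0,0,0,0])

```text
time_s: 16.4
ee_pos: [0.5292, 0.2193, 0.1264]
eef_rot: [2.826, -0.295, 0.532]
force: [-2.2, -0.6, 6.0]
grip_width: 0.0156
grip_force: 50.0
```

```bash
cat > s.py <<'E'
from h import *
from g import rel,n
rel(-0.021); o=monitor.get_obs(); print("M",o["moment"].round(3),"about n",o["moment"]@n,"tau6",o["tau"][5])
E
python3 s.py
```

```text
tool x clockwise of upslope deg -46.71458217050546 delta tool mm [-0.52360651 -0.19825656  0.68039436] q [ 0.467  0.29   1.794 -0.423  0.79   1.813] axis err deg 0.6845980766972972 t 16.4 F [-2.2 -0.6  6. ] ee [0.52917954 0.21928441 0.1264192 ]
M [-0.403  0.15  -0.101] about n 0.08987085328248103 tau6 0.6124770641326904
```

>>> apply_moves(plan=[0,0,0,0.03,0,0,0,0])

```text
time_s: 16.6
ee_pos: [0.5292, 0.2193, 0.1265]
eef_rot: [2.835, -0.304, 0.502]
force: [-1.8, -1.1, 6.4]
grip_width: 0.0155
grip_force: 50.0
```

```bash
python3 s.py
```

```text
tool x clockwise of upslope deg -45.00382047347847 delta tool mm [-0.56414265 -0.20613841  0.70059179] q [ 0.467  0.29   1.793 -0.423  0.79   1.843] axis err deg 0.6828344037494732 t 16.6 F [-1.8 -1.1  6.4] ee [0.52920752 0.21928227 0.12645392]
M [-0.483  0.155 -0.127] about n 0.0993175794194672 tau6 0.5642575398087502
```

>>> apply_moves(plan=[0,0,0,0.03,0,0,0,0.02,0,0,0,0])

```text
time_s: 16.9
ee_pos: [0.5291, 0.2194, 0.1264]
eef_rot: [2.85, -0.319, 0.452]
force: [-2.7, -0.2, 5.3]
grip_width: 0.0156
grip_force: 50.1
```

```bash
python3 s.py
```

```text
tool x clockwise of upslope deg -42.17702528725807 delta tool mm [-0.51854648 -0.01119833  0.70939246] q [ 0.467  0.29   1.794 -0.423  0.79   1.892] axis err deg 0.6916699415218539 t 16.9 F [-2.7 -0.2  5.3] ee [0.52910245 0.21940667 0.12640051]
M [-0.373  0.262  0.136] about n 0.30839697631158414 tau6 0.6990630179643631
```

>>> apply_moves(plan=[0,0,0,0.03,0,0,0,0])

```text
time_s: 17.1
ee_pos: [0.5291, 0.2194, 0.1264]
eef_rot: [2.86, -0.327, 0.423]
force: [-3.4, -0.0, 5.6]
grip_width: 0.0155
grip_force: 50.5
```

```bash
python3 s.py
```

```text
tool x clockwise of upslope deg -40.48901348191737 delta tool mm [-0.51262316  0.04395947  0.67089443] q [ 0.467  0.29   1.794 -0.423  0.79   1.922] axis err deg 0.6838362204962749 t 17.1 F [-3.4 -0.   5.6] ee [0.52909776 0.21943925 0.12635161]
M [-0.434  0.316  0.63 ] about n 0.7881925151036886 tau6 1.2571116909384727
```

The moment rose sharply (0.1 to 0.8 N m), so the arm is on the stop. I ease the twist slightly, press home and release.

>>> apply_moves(plan=[0,0,0.7,-0.02,0,0,0,0,0,0,0,0])

```text
time_s: 17.4
ee_pos: [0.5292, 0.2195, 0.1263]
eef_rot: [2.853, -0.322, 0.443]
force: [-10.4, 0.5, 12.9]
grip_width: 0.0157
grip_force: 50.1
```

>>> apply_moves(plan=[0,0,0,0,0,0,0,0,0,0,0,0,0,0,0,0,0,0,0,0,0,0,0,0,0,0,0,0,0,0,0,0], hand=0)

```text
time_s: 18.2
ee_pos: [0.5291, 0.2191, 0.125]
eef_rot: [2.855, -0.321, 0.439]
force: [0.4, -0.4, 0.3]
grip_width: 0.0471
grip_force: 0.0
```

```bash
python3 s.py
```

```text
tool x clockwise of upslope deg -41.4635339836093 delta tool mm [ 0.09834684  0.11123744 -0.58031487] q [ 0.466  0.292  1.794 -0.423  0.788  1.905] axis err deg 0.7063148254361294 t 18.2 F [ 0.4 -0.4  0.3] ee [0.52908145 0.21910959 0.12501521]
M [ 0.044  0.168 -0.026] about n -0.017560946608179393 tau6 0.022728906478732824
```

Retreat along the tool axis and check.

>>> apply_moves(plan=[0,0,-8,0,0,0,-20,0,0,0,-30,0,0,0,-30,0,0,0,-30,0,0,0,-30,0,0,0,-20,0,0,0,0,0,0,0,0,0])

```text
time_s: 19.1
ee_pos: [0.4627, 0.2405, 0.2777]
eef_rot: [2.855, -0.321, 0.44]
force: [-0.5, -0.5, 0.2]
grip_width: 0.0469
grip_force: 0.0
```

```bash
cat > v.py <<'E'
from h import *
from g import M,n
up=np.array([0,0,1])-n*n[2]; up/=np.linalg.norm(up); left=np.cross(n,up)
ims=[]
for nm in("scene","top"):
    c=camera(nm); W=cloud(c).reshape(-1,3); h=(W-M)@n*1000; a=(W-M)@up*1000; b=-(W-M)@left*1000; r=np.hypot(a,b)
    k=(h>3)&(h<20)&(r<45)&(r>15); 
    s=np.linalg.lstsq(np.c_[a[k],b[k],np.ones(k.sum())],h[k],rcond=None)[0]
    print(nm,"collar h",np.percentile(h[k],[10,50,90]),"tilt deg",np.degrees(s[:2]),"n",k.sum(),"centre",cv2.minEnclosingCircle(np.c_[a[k],b[k]].astype(np.float32)))
    t=(h>48)&(h<65)&(r<60); q=np.c_[a[t],b[t]].astype(np.float32); print("  bar top h",np.percentile(h[t],[10,50,90]) if t.any() else 0,t.sum(),cv2.minAreaRect(q) if t.any() else 0)
    m=(h>-12)&(h<0)&(r>42)&(r<85); an=np.degrees(np.arctan2(b[m],a[m])); hi=np.histogram(an,np.arange(-180,181,10)); print("  arm hist",[(int(x),int(y)) for x,y in zip(hi[1],hi[0]) if y>3])
    y0,x0=(190,140) if nm=="scene" else (140,135)
    ims.append(cv2.resize(c["image"][y0:y0+120,x0:x0+120],(400,400),interpolation=cv2.INTER_CUBIC))
save(np.hstack(ims),"z.png")
E
python3 v.py
```

```text
scene collar h [4.11598721 5.86781484 7.47795525] tilt deg [-0.18372952  0.2427388 ] n 439 centre ((-2.0732624530792236, -5.908507347106934), 35.81529235839844)
  bar top h [51.31005319 57.15853658 59.64849644] 445 ((-1.2841663360595703, -1.8746185302734375), (17.415306091308594, 90.10009765625), 48.18110275268555)
  arm hist [(60, 72), (70, 56)]
top collar h [3.88529564 5.64230865 7.51844892] tilt deg [-0.45114268 -0.14643598] n 266 centre ((2.524904251098633, 2.809523105621338), 33.0700798034668)
  bar top h [51.73728158 56.50425047 59.00277924] 287 ((0.6380443572998047, 0.8992347717285156), (17.51287841796875, 88.9305191040039), 47.816436767578125)
  arm hist [(60, 74), (70, 39), (80, 8)]
```

View pics/z.png

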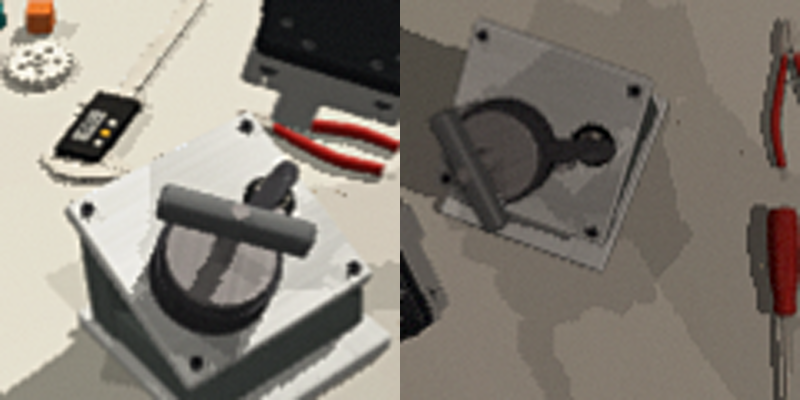

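The key sits home: its collar top is 5.8 mm above the mouth (6 expected) and its tilt is under 0.5°. The arm is at about 69°, over the bearing at (590,145), and the gripper is clear.

```bash
python3 -c "
from station import ctrl; print(ctrl.hand_in())"
```

```text
the job is handed in; nothing more can be done
None
```

The smaller T-key is fully home in the socket, turned clockwise with the clamp arm against the stop pin over the bearing, and released; I handed the job in just over 19 s into the 45 s limit.

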